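Seal a mailer: fold the flap and burnish its glue band

ROBOT

A 6-joint arm with a two-finger parallel gripper is mounted at the origin on the work surface. World frame = base frame: x ahead of the robot, y to its left, z up, the work surface at z = 0. Lengths are in m, angles in rad, forces in N, time in s.
With the tool pointing down it reaches from about 0.325 to 0.9 m from the base axis. Payload 3.5 kg.
Tool frame: the origin (TCP) lies between the finger pads; the fingertips stand ctrl.tip_extent ahead of it and the grasp point (between the pads) lies 8 mm behind it (ctrl.tip_extent is the distance from the TCP to the fingertips, in m); z points along the fingers, y is the line along which they close (so a half turn about z gives the same grasp; the last joint's range is limited). The gripper opens to 85 mm and grips with 20 to 120 N. Pads are 22 mm wide; open, the fingers measure 114 mm over their backs; the gripper's body (76 mm by 85 mm) begins 54 mm behind the grasp point. The pads swing forward as they close: fully open they stand 13 mm farther back than shut.
Start: joints at [-0.103, 0.276, -0.026, 1.268, 0, 1.467], TCP at [0.625, -0, 0.242] pointing down, gripper open.
Joint ranges: [-3.12, 3.12], [-0.85, 1.88], [-1.08, 1.24], [-1.95, 2.15], [-1.57, 1.53], [-3.14, 3.14]. Speed limits (rad/s): [2.57, 2.57, 3.14, 3.14, 3.14, 3.14].

INTERFACE

Orientations are given as a 3x3 rotation matrix whose columns are the frame's x, y, z axes.
In Python, from cell import ctrl gives the robot as it stands.
- The arm moves only by the tool step_arm, never from a script. Its argument "rows" is text: rows parted by semicolons, each of 7 numbers parted by spaces: the opening, from 0 (shut) to 1 (fully open), then the shift along the tool's x, y, z in mm, then the turn, a rotation vector about the tool's x, y, z in rad. A call has 1 to 10 rows; each row is the pose to reach, as a shift and turn from the pose commanded when the call began, along the tool's axes at that moment; what a row does not reach only later rows make up. A row lasts 1/10 s, in which the tool goes at most 50 mm and 8.59 degrees, less where a joint would pass 70% of its speed; a pose out of reach is approached as far as the arm can. A call with a gripper value outside its range is refused whole. The fingers move at their own pace and stop on an object; the grip force is fixed at half the most. Time passes only in rows, so rows that repeat a pose let the fingers close. It gives the time, the measured TCP pose, the force, the opening and the grip force at its end, in the units of the state.
- ctrl.get_obs(): the state, without advancing time (a new reading comes with each control period).
- ctrl.snapshot(name): name is "scene" or "side" or "wrist"; returns a dict with "pixels" (384x512x3 uint8, red, green, blue), "mtx" (3x3 intrinsics, pixels), "camera_from_world" (4x4, takes a point from world to camera coordinates). Camera axes: x right, y up, looking along -z (the intrinsics and any distortion apply to the point x, -y, -z); pixel columns grow to the right and rows downward; lengths in m; the calibration is good to about 2 mm. The wrist camera is an equidistant fisheye: a pixel r from the principal point sees the ray r / f radians off the axis. A picture is of the moment at which its call begins. There is no depth.
- ctrl.hand_in(): hands the job in; it is judged then, once.
The state is a dict: "time": time; "q": joint angles; "dq": joint speeds; "tau": joint torques, N m; "ee_pos": TCP position; "eef_rot": TCP orientation; "contact_force": force on the tool from outside, world axes, zero at the start; "wrist_torque": the same for the moment, N m; "grip_width": finger opening in m; "grasp_force": force on a finger pad.
Only numpy, scipy, OpenCV 4.12 (cv2) and the standard library are available. Lean on these libraries where they do the work, as an engineer would, in place of code of your own. Each camera call takes 0.05 s, during which the arm holds its last target. There are 200 camera calls.

TASK

Seal the black mailer on the packing bench: fold its flap fully down with the bare gripper, then take the orange burnisher from its stand and run its sprung ball slowly (about 4 cm a second, at no moment over 12) along the whole purple glue band on the flap, round both corners, from the robot's left end to its right end, gently pressed on and without lifting off between the ends, touching the flap only where the band is. Put the burnisher back upright in its stand and leave the flap shut and the tape gun, knife and label roll where they are.

Things in the scene. Friction and masses are not known exactly. Their poses are not given: they have to be found in the camera images.
- mailer: black rigid-board mailer box, 200 (its x) x 270 (its y) x 45 mm high, full and heavy: it does not move. Origin: centre of its underside, on the bench; x points away from the robot, y to its left (yaw varies by 0.25 rad either way), z up. The flap is hinged along its far long edge (x = 100, z = 45 mm). The purple-edged label on the near half of its top is not part of the job.
- flap (a joint): hinge angle of the flap: 0 = folded flat, growing as it rises and swings away from the robot; starts at 0.8 to 1.4, leaning over the mailer. Stiff dark-grey board, 3 mm thick, a trapezium 260 mm long at the hinge, 144 at its free edge, 110 from hinge to edge. Folded, its outer face is 48 mm above the bench. Pushed on the outer (far) face it folds down; friction (under 1 N at the edge) keeps it where it is left.
- flap_hinge (a point): middle of the hinge line: mailer frame (100, 0, 45) mm. The point turns with the flap: its y axis runs along the hinge, its -x axis from the hinge to the free edge, its z axis out of the flap's outer face.
- flap_edge (a point): middle of the flap's free edge, on its outer face; 110 mm from the hinge. Axes as flap_hinge.
- band_left: first leg of the purple glue band printed on the flap's outer face, 20 mm wide, 85 long, on the robot's left. Origin: middle of the leg's centre line. x runs along the leg in the working direction (the band's left end at x = -42.5 mm, the left corner at +42.5), z out of the outer face (up when folded). With the flap folded its ends are at mailer (78, 104) and (3, 64) mm.
- band_mid: second leg, 128 mm long, 20 mm wide, along the flap's free edge and 13 mm inside it, from the left corner (x = -64 mm) to the right corner (x = +64 mm); axes as band_left. With the flap folded its ends are at mailer (3, 64) and (3, -64) mm.
- band_right: third leg, 85 mm long, 20 mm wide, from the right corner (x = -42.5 mm) to the band's right end (x = +42.5 mm); axes as band_left. With the flap folded its ends are at mailer (3, -64) and (78, -104) mm.
- burnisher: hand tool, 142 mm long, 0.13 kg, upright in its stand. Origin: on its axis at the underside of its black collar (36 mm across, 6 thick), which rests on the stand's rim; z up the tool. Above the collar: orange square grip 18 x 18 mm, sides along x and y, from 6 to 80 mm over the origin, turned up to 0.6 rad. Below: steel barrel 12 mm across and a sprung white ball 12 mm across, its lowest point at -62 mm.
- ball_tip (a point): lowest point of the burnisher's white ball. The nose springs in along the tool's axis by up to 6 mm: it starts to move at about 1 N and gives 1.2 N for every mm more (4.5 N at 3 mm, 8 N at the stop).
- stand: burnisher's stand, fixed, at the robot's left or right of the mailer (it trades places with the tape gun): dark round foot 84 mm across, upright aluminium tube 34 mm outside, 22 inside, rim 85 mm above the bench. Origin: centre of its underside. The burnisher goes in ball down until its collar sits on the rim.
- tape_gun: bystander: hand tape dispenser, a cream tape roll 96 mm across and 54 mm high in a blue frame, cream handle; about 200 mm long (140 mm of it on the -x side of its origin), 54 mm high. Origin: on the bench under the frame, 12 mm from the roll's axis.
- knife: bystander: closed yellow box knife, 170 x 20 x 14 mm, lying beyond the mailer. Origin: under the middle of its 150 mm yellow body; x along it to the black tip.
- label_roll: bystander: roll of labels with purple ends standing on its flat, 91 mm across, 52 mm high. Origin: centre of its underside.
Mind the look-alikes: they are no part of the job. What is meant by the burnisher is not blue, green or turquoise, and is the smaller of those in its own colour.

How it is judged:
On the way, in this order (a step that is already met when the one before it is completed fails the run):
1. the flap is folded down (within 0.06 rad of shut) while the burnisher still stands in its stand (value of joint flap below 0.06 rad and distance of burnisher from where it was at the start of the episode below 0.02 m), for 0.2 s.
2. the ball presses (over 1 N) on the band, within 10 mm of its centre line, at the left end (band_left, x = -41 mm within 13 mm), flap shut (x of ball_tip in the frame of band_left between -0.054 and -0.028 m and y of ball_tip in the frame of band_left between -0.01 and 0.01 m and contact force between burnisher and mailer above 1 N and value of joint flap below 0.06 rad), for 0.08 s.
3. the ball presses (over 1 N) on the band, within 10 mm of its centre line, at the next point (band_left, x = 0 mm within 10 mm), flap shut (x of ball_tip in the frame of band_left between -0.01 and 0.01 m and y of ball_tip in the frame of band_left between -0.01 and 0.01 m and contact force between burnisher and mailer above 1 N and value of joint flap below 0.06 rad), for 0.08 s.
4. the ball presses (over 1 N) on the band, within 10 mm of its centre line, at the left corner (band_mid, x = -60 mm within 10 mm), flap shut (x of ball_tip in the frame of band_mid between -0.07 and -0.05 m and y of ball_tip in the frame of band_mid between -0.01 and 0.01 m and contact force between burnisher and mailer above 1 N and value of joint flap below 0.06 rad), for 0.08 s.
5. the ball presses (over 1 N) on the band, within 10 mm of its centre line, at the next point (band_mid, x = -30 mm within 10 mm), flap shut (x of ball_tip in the frame of band_mid between -0.04 and -0.02 m and y of ball_tip in the frame of band_mid between -0.01 and 0.01 m and contact force between burnisher and mailer above 1 N and value of joint flap below 0.06 rad), for 0.08 s.
6. the ball presses (over 1 N) on the band, within 10 mm of its centre line, at the middle (band_mid, x = 0 mm within 10 mm), flap shut (x of ball_tip in the frame of band_mid between -0.01 and 0.01 m and y of ball_tip in the frame of band_mid between -0.01 and 0.01 m and contact force between burnisher and mailer above 1 N and value of joint flap below 0.06 rad), for 0.08 s.
7. the ball presses (over 1 N) on the band, within 10 mm of its centre line, at the next point (band_mid, x = 30 mm within 10 mm), flap shut (x of ball_tip in the frame of band_mid between 0.02 and 0.04 m and y of ball_tip in the frame of band_mid between -0.01 and 0.01 m and contact force between burnisher and mailer above 1 N and value of joint flap below 0.06 rad), for 0.08 s.
8. the ball presses (over 1 N) on the band, within 10 mm of its centre line, at the right corner (band_mid, x = 60 mm within 10 mm), flap shut (x of ball_tip in the frame of band_mid between 0.05 and 0.07 m and y of ball_tip in the frame of band_mid between -0.01 and 0.01 m and contact force between burnisher and mailer above 1 N and value of joint flap below 0.06 rad), for 0.08 s.
9. the ball presses (over 1 N) on the band, within 10 mm of its centre line, at the next point (band_right, x = 0 mm within 10 mm), flap shut (x of ball_tip in the frame of band_right between -0.01 and 0.01 m and y of ball_tip in the frame of band_right between -0.01 and 0.01 m and contact force between burnisher and mailer above 1 N and value of joint flap below 0.06 rad), for 0.08 s.
10. the ball presses (over 1 N) on the band, within 10 mm of its centre line, at the right end (band_right, x = 41 mm within 13 mm), flap shut (x of ball_tip in the frame of band_right between 0.028 and 0.054 m and y of ball_tip in the frame of band_right between -0.01 and 0.01 m and contact force between burnisher and mailer above 1 N and value of joint flap below 0.06 rad), for 0.08 s.
At the end, for the whole second after the job is handed in: The flap is shut (under 0.06 rad); the burnisher stands at rest, let go, in its stand with its collar on the rim (within 4 mm in height, 9 mm sideways, tilted under 0.12 rad); tape gun, knife and label roll are within 20 mm of where they were (value of joint flap below 0.06 rad and horizontal distance between burnisher and stand below 0.009 m and z of burnisher in the frame of stand between 0.081 and 0.089 m and angle between burnisher's own z axis and vertical below 0.12 rad and linear speed of burnisher below 0.02 m/s and distance of each of tape_gun, knife, label_roll from where it was at the start of the episode below 0.02 m); the robot touches nothing.
It fails at once if the burnisher presses on the mailer (over 1 N) with its ball more than 15 mm from the band's centre line or more than 15 mm beyond its ends (contact force between burnisher and mailer above 1 N and not ((x of ball_tip in the frame of band_left between -0.0575 and 0.0575 m and y of ball_tip in the frame of band_left between -0.015 and 0.015 m) or (x of ball_tip in the frame of band_mid between -0.079 and 0.079 m and y of ball_tip in the frame of band_mid between -0.015 and 0.015 m) or (x of ball_tip in the frame of band_right between -0.0575 and 0.0575 m and y of ball_tip in the frame of band_right between -0.015 and 0.015 m))).
It fails at once if the ball is lifted 3 to 10 mm off the shut flap over the band, more than 20 mm from the band's ends (value of joint flap below 0.06 rad and z of ball_tip in the frame of band_mid between 0.003 and 0.01 m and ((x of ball_tip in the frame of band_left between -0.0225 and 0.0425 m and y of ball_tip in the frame of band_left between -0.01 and 0.01 m) or (x of ball_tip in the frame of band_mid between -0.064 and 0.064 m and y of ball_tip in the frame of band_mid between -0.01 and 0.01 m) or (x of ball_tip in the frame of band_right between -0.0425 and 0.0225 m and y of ball_tip in the frame of band_right between -0.01 and 0.01 m))).
It fails at once if the burnisher moves faster than 120 mm/s while it presses on the mailer (contact force between burnisher and mailer above 1 N and linear speed of burnisher above 0.12 m/s).
It fails at once if the burnisher is pressed on the mailer with more than 20 N (contact force between burnisher and mailer above 20 N).
It fails at once if the tape gun, knife or label roll is shifted by more than 20 mm (distance of any of tape_gun, knife, label_roll from where it was at the start of the episode above 0.02 m).
It also fails if it takes over 72 s, if anything falls off the work surface, if the arm or the gripper's body presses on something with over 40 N, if the wrist force passes 120 N, or if a joint passes its speed limit or range.

## Working session

There is one attempt and no reset: what is moved stays moved. The work goes in short steps, Python scripts to look and compute and a tool call to move; the robot and the scene stay as the last step left them, time stands still between calls to the robot, and variables do not carry over. Pictures are saved under pics/ and viewed, at most 10 in all, crops included, and the job is handed in when it is done.

Besides the shell and the picture viewer there is one more tool, called after "Call:" as a command line: name --argument value ..., lists and objects as JSON in quotes. step_arm: Moves the arm, as the interface text tells. Its arguments: {"type":"object","properties":{"rows":{"type":"string"}},"required":["rows"]}

```bash
mkdir -p pics; cat > h.py <<'E'
import numpy as np, cv2
from cell import ctrl
def snap(n,save=None):
    s=ctrl.snapshot(n)
    if save: cv2.imwrite('pics/'+save,s['pixels'][:,:,::-1])
    return s
E
python3 - <<'E'
from h import *
import pickle
d={}
for n in ['scene','side','wrist']: d[n]=snap(n)
pickle.dump(d,open('s0.pkl','wb'))
a=d['scene']['pixels'];
cv2.imwrite('pics/a.png',cv2.resize(a[:,:,::-1],(800,600)))
cv2.imwrite('pics/b.png',cv2.resize(d['side']['pixels'][:,:,::-1],(800,600)))
for n in d: print(n,d[n]['mtx'].tolist(),np.round(d[n]['camera_from_world'],3).tolist(),[k for k in d[n]])
o=ctrl.get_obs();print(o['time'],o['ee_pos'],np.round(o['eef_rot'],3).tolist(),ctrl.tip_extent)
E
```

```text
scene [[353.7405036875284, 0.0, 258.52327066559195], [0.0, 353.7405036875284, 192.7202753906675], [0.0, 0.0, 1.0]] [[0.354, 0.935, 0.015, -0.166], [-0.565, 0.201, 0.8, 0.263], [0.746, -0.291, 0.599, -1.334], [0.0, 0.0, 0.0, 1.0]] ['pixels', 'mtx', 'camera_from_world']
side [[412.7172897422789, 0.0, 256.1140532397336], [0.0, 412.7172897422789, 197.69691404608614], [0.0, 0.0, 1.0]] [[0.682, -0.731, -0.017, -0.413], [0.378, 0.332, 0.864, -0.27], [-0.626, -0.596, 0.503, -0.862], [0.0, 0.0, 0.0, 1.0]] ['pixels', 'mtx', 'camera_from_world']
wrist [[297.3186396354542, 0.0, 256.7497421246636], [0.0, 297.3186396354542, 189.49050188687414], [0.0, 0.0, 1.0]] [[1.0, 0.0, -0.002, -0.623], [-0.001, 0.949, -0.317, 0.042], [0.002, 0.317, 0.949, -0.38], [0.0, 0.0, 0.0, 1.0]] ['pixels', 'mtx', 'camera_from_world']
0.15 [6.24405585e-01 4.93430734e-05 2.41399565e-01] [[-0.0, 1.0, -0.002], [1.0, 0.0, 0.0], [0.0, -0.002, -1.0]] 0.011
```

View pics/a.png

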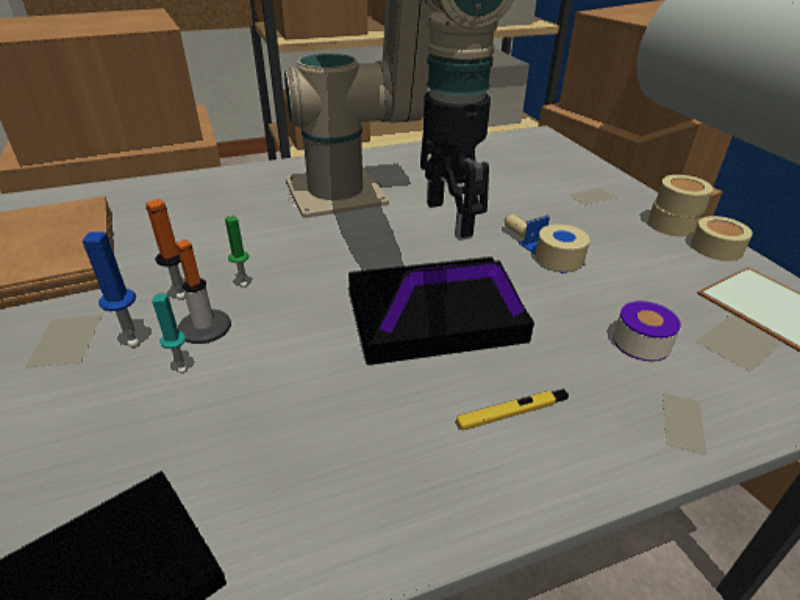

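View pics/b.png

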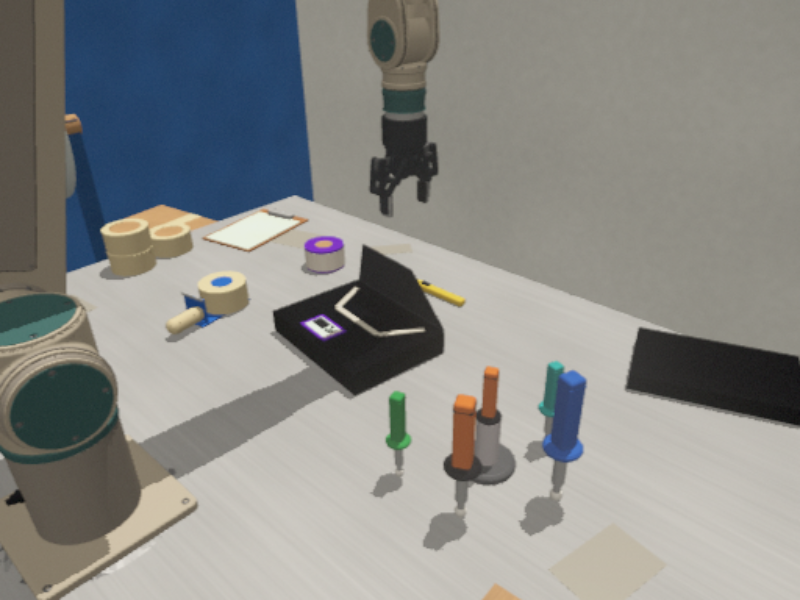

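Scene view (800x600): the candidates are large orange (160,230), small orange in the grey stand (190,265), blue (105,270), turquoise (165,320) and green (235,238). I choose the small orange one standing in the tube. The mailer is at (440,310) and its flap shows the purple band. The side view agrees: small orange at (490,395) in the stand, large orange at (464,435).

```bash
cat >> h.py <<'E'
def proj(s,P):
    P=np.atleast_2d(P);T=s['camera_from_world'];c=P@T[:3,:3].T+T[:3,3]
    p=np.c_[c[:,0],-c[:,1],-c[:,2]];m=s['mtx']
    if abs(m[0,0]-297.3)<1:
        r=np.hypot(p[:,0],p[:,1]);th=np.arctan2(r,p[:,2]);k=th/np.maximum(r,1e-9)
        return np.c_[m[0,0]*p[:,0]*k+m[0,2],m[1,1]*p[:,1]*k+m[1,2]]
    return np.c_[m[0,0]*p[:,0]/p[:,2]+m[0,2],m[1,1]*p[:,1]/p[:,2]+m[1,2]]
def poly(polys,hull=True):
    im=np.zeros((384*4,512*4),np.uint8)
    for q in polys:
        q=(q*4+2).astype(np.float32)
        if hull: q=cv2.convexHull(q)
        cv2.fillPoly(im,[np.int32(np.round(q))],255)
    return cv2.resize(im,(512,384),interpolation=cv2.INTER_AREA)/255.
def iou(a,b): return np.minimum(a,b).sum()/np.maximum(a,b).sum()
def rz(a): c,s=np.cos(a),np.sin(a); return np.array([[c,-s,0],[s,c,0],[0,0,1]])
def mailer(p):
    """x,y,yaw,flap -> body corners, flap quad (outer), band polys, world"""
    x,y,w,f=p; W=lambda P: np.array(P)@rz(w).T+[x,y,0]
    body=W([[a,b,c] for a in(-.1,.1) for b in(-.135,.135) for c in(0,.045)])
    def F(u,v,z=.003): # u dist from hinge, v along y
        return [.1-u*np.cos(f)+z*np.sin(f), v, .045+u*np.sin(f)+z*np.cos(f)]
    fl=W([F(0,.13),F(.11,.072),F(.11,-.072),F(0,-.13)])
    L=[(.022,.104),(.097,.064),(.097,-.064),(.022,-.104)]
    bands=[]
    for a,b in zip(L,L[1:]):
        a,b=np.array(a),np.array(b);t=(b-a)/np.linalg.norm(b-a);n=np.array([-t[1],t[0]])*.01
        bands.append(W([F(*q) for q in (a+n,b+n,b-n,a-n)]))
    return body,fl,bands
def tool(p,z0=.085,lo=.006,hi=.080):
    return np.array([[a,b,c] for a in(-.009,.009) for b in(-.009,.009) for c in(z0+lo,z0+hi)])@rz(p[2]).T+[p[0],p[1],0]
def hsv(s): return cv2.cvtColor(s['pixels'],cv2.COLOR_RGB2HSV).astype(int)
E
cat > fit.py <<'E'
from h import *
import pickle
from scipy.optimize import differential_evolution as DE
d=pickle.load(open('s0.pkl','rb'))
def comp(m,pt):
    n,l,st,c=cv2.connectedComponentsWithStats(m.astype(np.uint8))
    i=min(range(1,n),key=lambda i:np.hypot(*(c[i]-pt))+ (1e3 if st[i,4]<25 else 0)); print(st[i],c[i]); return (l==i)
M={}
for n,pt,mp in[('scene',(120,170),(282,200)),('side',(313,252),(230,208))]:
    h=hsv(d[n]); 
    M[n,'t']=comp((h[...,0]>4)&(h[...,0]<14)&(h[...,1]>170)&(h[...,2]>90),pt)
    dk=(h[...,2]<62)|((h[...,0]>125)&(h[...,0]<145)&(h[...,1]>120)) if n=='scene' else h[...,2]<62
    m=comp(dk,mp).astype(np.uint8)
    cs,_=cv2.findContours(m,cv2.RETR_EXTERNAL,cv2.CHAIN_APPROX_NONE);cv2.drawContours(m,cs,-1,1,-1);M[n,'m']=m
h=hsv(d['scene']);M['band']=comp((h[...,0]>125)&(h[...,0]<145)&(h[...,1]>120)&(h[...,2]>60),(290,185))
def ct(p): return -sum(iou(M[n,'t'],poly([proj(d[n],tool(p))])) for n in('scene','side'))
def cm(p):
    b,f,bd=mailer(p)
    return -sum(iou(M[n,'m'],poly([proj(d[n],b),proj(d[n],f)])) for n in('scene','side'))-2*iou(M['band'],poly([proj(d['scene'],q) for q in bd]))
r=DE(ct,[(.3,.8),(-.5,-.1),(-.79,.79)],seed=1,maxiter=60,popsize=12);print('tool',r.x,r.fun)
r2=DE(cm,[(.4,.8),(-.3,.3),(-.3,.3),(.6,1.5)],seed=1,maxiter=60,popsize=12);print('mailer',r2.x,r2.fun)
out=[]
for n in('scene','side'):
    im=d[n]['pixels'][:,:,::-1].copy();b,f,bd=mailer(r2.x)
    for q in [b,f,tool(r.x)]+bd: cv2.polylines(im,[np.int32(cv2.convexHull(proj(d[n],q).astype(np.float32)))],True,(0,255,0),1)
    c=proj(d[n],[[r2.x[0],r2.x[1],.05]])[0].astype(int); t=proj(d[n],tool(r.x)).mean(0).astype(int)
    for k,q in((c,70),(t,40)):
        y0=max(0,k[1]-q*3//4);x0=max(0,k[0]-q);out.append(cv2.resize(im[y0:y0+q*3//2,x0:x0+2*q],(400,300),interpolation=cv2.INTER_NEAREST))
cv2.imwrite('pics/c.png',np.vstack([np.hstack(out[:2]),np.hstack(out[2:])]))
E
time python3 fit.py
```

```text
[ 93 128  35  55 520] [110.39615385 154.39423077]
[ 223  165  119   69 6170] [279.05834684 197.96515397]
[291 253  13   9  63] [297.3968254  257.15873016]
[ 175  158  109   95 5066] [235.04125543 208.45519147]
[ 243  169   92   44 1006] [288.40954274 184.0526839 ]
tool [ 0.32128622 -0.3676128   0.34012689] -0.4646849352975874
mailer [ 0.52452486  0.03667196 -0.15185732  1.30132962] -3.7420486762585647
real	0m42.941s
user	0m34.566s
sys	0m11.335s
```

View pics/c.png

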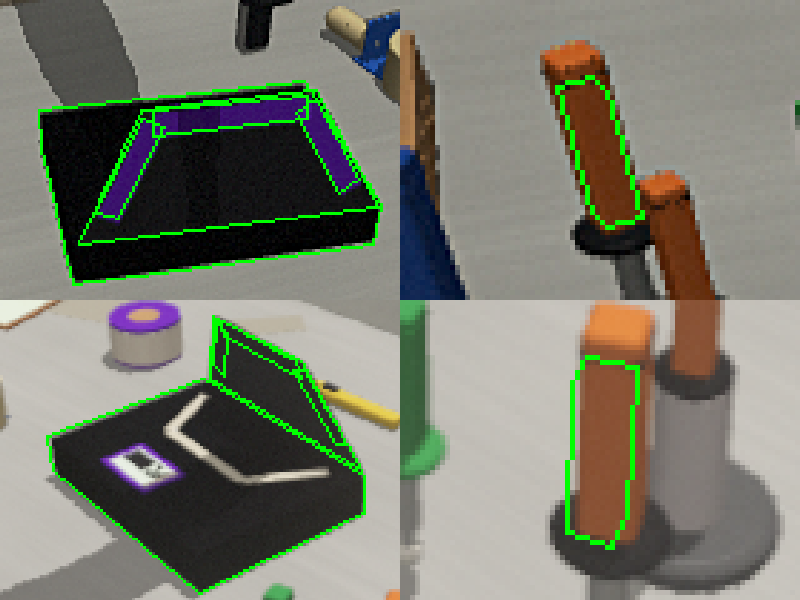

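The mailer fit is tight. The tool fit locked onto the larger orange one, so I'll redo it with the small one windowed.

```bash
cat > fit2.py <<'E'
from h import *
import pickle
from scipy.optimize import differential_evolution as DE
d=pickle.load(open('s0.pkl','rb'))
Y,X=np.mgrid[:384,:512]*1.5625
M={}
for n in('scene','side'):
    h=hsv(d[n]);o=(h[...,0]>3)&(h[...,0]<16)&(h[...,1]>100)&(h[...,2]>70)
    M[n]=o&((X>176+(Y-240)*.2)&(X<215)&(Y>232)&(Y<300) if n=='scene' else (X>480)&(X<505)&(Y<425)&(Y>355))
    print(M[n].sum())
ct=lambda p:-sum(iou(M[n],poly([proj(d[n],tool(p))])) for n in M)
r=DE(ct,[(.3,.8),(-.5,-.1),(-.79,.79)],seed=1,maxiter=60,popsize=12);print('tool',r.x,r.fun)
out=[]
a=np.linspace(0,6.28,30)
rim=np.c_[r.x[0]+.017*np.cos(a),r.x[1]+.017*np.sin(a),0*a+.085];foot=np.c_[r.x[0]+.042*np.cos(a),r.x[1]+.042*np.sin(a),0*a]
for n in M:
    im=d[n]['pixels'][:,:,::-1].copy()
    t=proj(d[n],tool(r.x)).mean(0).astype(int)+[0,12]
    c=cv2.resize(im[t[1]-36:t[1]+36,t[0]-24:t[0]+24],(400,600),interpolation=cv2.INTER_NEAREST)
    for q in(tool(r.x),rim,foot):
        cv2.polylines(c,[np.int32(cv2.convexHull(((proj(d[n],q)-t+[24,36])*8.333+4).astype(np.float32)))],True,(0,255,0),1)
    out.append(c)
cv2.imwrite('pics/d.png',np.hstack(out))
E
python3 fit2.py
```

```text
241
280
tool [ 0.42416538 -0.33597052  0.57978763] -1.6187755128020167
```

View pics/d.png

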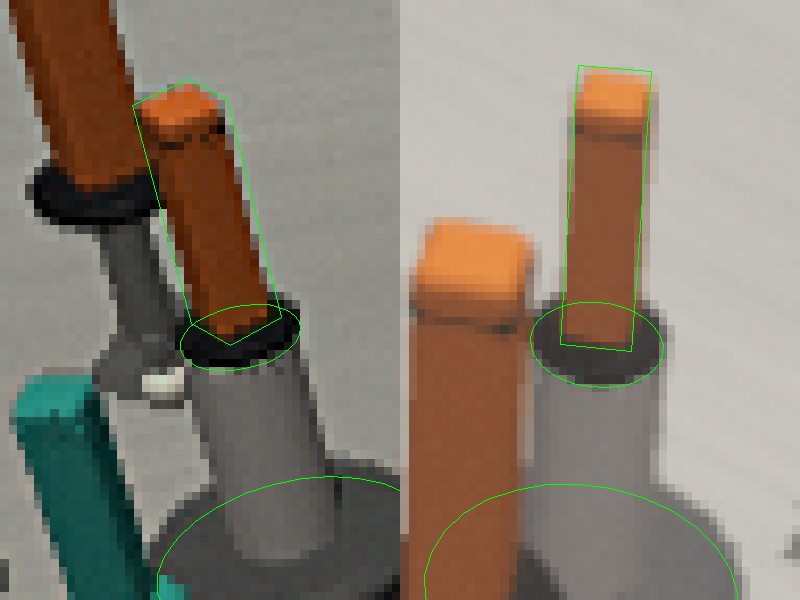

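The overlay shows the small orange tool in its stand, with the fit within about 3 mm; I'll refine it close up. Next I close the fingers, move beyond the flap and down.

Call:
step_arm --rows "0 0 0 0 0 0 0;0 5 40 0 0 0 0;0 10 75 0 0 0 0;0 10 75 40 0 0 0;0 10 75 80 0 0 0;0 10 75 107 0 0 0;0 10 75 107 0 0 0;0 10 75 107 0 0 0"

```text
time: 0.95
ee_pos: [0.6997, 0.01, 0.1352]
eef_rot: [[0.0, 1.0, -0.001], [1.0, -0.0, 0.0], [0.0, -0.001, -1.0]]
contact_force: [0.3, 0.5, 0.9]
grip_width: 0.0001
grasp_force: 0.0
```

Call:
step_arm --rows "0 5 -35 0 0 0 0;0 11 -70 1 0 0 0;0 12 -79 1 0 0 0;0 14 -91 5 0 0 0;0 15 -101 10 0 0 0;0 17 -111 17 0 0 0;0 18 -120 25 0 0 0;0 20 -127 35 0 0 0;0 20 -133 45 0 0 0;0 21 -135 52 0 0 0"

```text
time: 1.95
ee_pos: [0.5634, 0.031, 0.0816]
eef_rot: [[0.0, 1.0, -0.003], [1.0, -0.0, -0.0], [-0.0, -0.003, -1.0]]
contact_force: [0.4, 0.1, 0.8]
grip_width: 0.0002
grasp_force: 0.4
```

Call:
step_arm --rows "0 0 -1 5 0 0 0;0 0 -3 10 0 0 0;0 0 -4 15 0 0 0;0 0 -4 19 0 0 0;0 0 -5 22 0 0 0;0 0 -5 23 0 0 0;0 0 -5 23 0 0 0"

```text
time: 2.65
ee_pos: [0.56, 0.0309, 0.0602]
eef_rot: [[0.0, 1.0, -0.0], [1.0, -0.0, -0.0], [-0.0, -0.0, -1.0]]
contact_force: [0.1, 0.5, 0.1]
grip_width: -0.0001
grasp_force: 0.0
```

Call:
step_arm --rows "0 0 0 1 0 0 0;0 0 0 2 0 0 0;0 0 0 2 0 0 0;0 0 0 3 0 0 0;0 0 0 3 0 0 0"

```text
time: 3.15
ee_pos: [0.5602, 0.0309, 0.0589]
eef_rot: [[-0.0, 1.0, 0.0], [1.0, 0.0, -0.0], [-0.0, 0.0, -1.0]]
contact_force: [-3.4, 0.3, 11.1]
grip_width: -0.0
grasp_force: 5.3
```

Call:
step_arm --rows "0 0 0 -45 0 0 0;0 0 0 -90 0 0 0;0 0 -10 -140 0 0 0;0 -40 -30 -185 0 0 0;0.5 -85 -50 -205 0 0 0;1 -130 -65 -215 0 0 0;1 -175 -85 -215 0 0 0;1 -220 -100 -215 0 0 0;1 -265 -115 -215 0 0 0;1 -310 -130 -215 0 0 0"

```text
time: 4.15
ee_pos: [0.4308, -0.2756, 0.2726]
eef_rot: [[-0.0, 1.0, 0.001], [1.0, 0.0, -0.001], [-0.001, 0.001, -1.0]]
contact_force: [0.7, 0.1, 0.1]
grip_width: 0.0844
grasp_force: 0.0
```

Call:
step_arm --rows "1 -25 -5 0 0 0 0;1 -25 -5 0 0 0 0;1 -25 -5 0 0 0 0"

```text
time: 4.45
ee_pos: [0.4264, -0.299, 0.272]
eef_rot: [[0.001, 1.0, -0.0], [1.0, -0.001, 0.001], [0.001, -0.0, -1.0]]
contact_force: [-0.5, 0.8, -0.5]
grip_width: 0.0855
grasp_force: 0.0
```

```bash
python3 - <<'E'
from h import *
import pickle
s=snap('wrist');sc=snap('scene');sd=snap('side');pickle.dump((s,sc,sd),open('s1.pkl','wb'))
o=ctrl.get_obs();print(o['ee_pos'],o['time'])
im=s['pixels'][:,:,::-1].copy()
for q in[tool((.424,-.336,.58))]: cv2.polylines(im,[np.int32(cv2.convexHull(proj(s,q).astype(np.float32)))],True,(0,255,0),1)
b=sc['pixels'][150:270,200:360,::-1]
cv2.imwrite('pics/e.png',np.hstack([cv2.resize(im,(512,384)),cv2.resize(b,(280,384))]))
E
```

```text
[ 0.4269387  -0.29763019  0.27220421] 4.6
```

View pics/e.png

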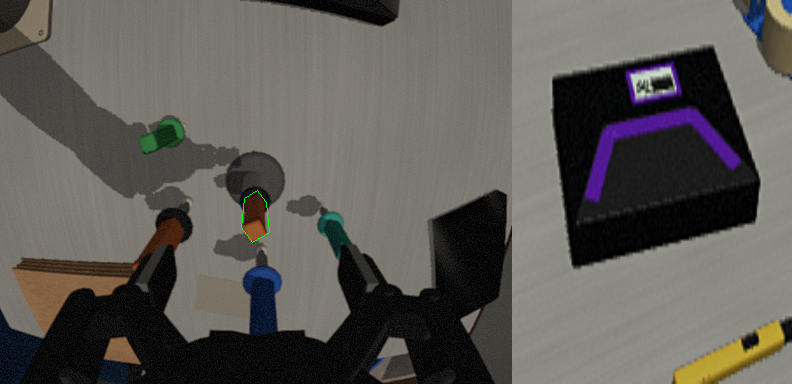

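The flap is shut. In the wrist view the small orange stands at (256,215), with large orange at left (165,235), turquoise at right (332,225) and blue below (262,290). I'll refine the pose jointly and locate the neighbours.

```bash
cat > fit3.py <<'E'
from h import *
import pickle
from scipy.optimize import differential_evolution as DE, least_squares as LS
s,sc,sd=pickle.load(open('s1.pkl','rb'));d=pickle.load(open('s0.pkl','rb'))
V={'w':s,'scene':d['scene'],'side':d['side']}
Y,X=np.mgrid[:384,:512];Y5,X5=Y*1.5625,X*1.5625
M={}
for n in V:
    h=hsv(V[n]);o=(h[...,0]>3)&(h[...,0]<16)&(h[...,1]>100)&(h[...,2]>50)
    M[n]=o&({'w':(X>235)&(X<280)&(Y>175)&(Y<250),'scene':(X5>176+(Y5-240)*.2)&(X5<215)&(Y5>232)&(Y5<300),'side':(X5>480)&(X5<505)&(Y5<425)&(Y5>355)}[n])
ct=lambda p:-sum((2 if n=='w' else 1)*iou(M[n],poly([proj(V[n],tool(p))])) for n in M)
r=DE(ct,[(.38,.47),(-.38,-.29),(-.79,.79)],seed=1,maxiter=60,popsize=12);print('tool',r.x,r.fun)
for y in(-.6,-.3,0,.3,.6): print(y,round(ct([r.x[0],r.x[1],y]),3))
k=lambda n,u,v:(V[n],np.array([u,v],float))
for nm,ob in {'bigor_top':[k('scene',156*.64,203*.64),k('side',464*.64,401*.64)],'blue_top':[k('scene',96*.64,237*.64),k('side',572*.64,377*.64)],'turq_top':[k('scene',161*.64,297*.64),k('side',555*.64,366*.64)],
 'bigor_col':[k('scene',168*.64,259*.64),k('side',463*.64,467*.64),k('w',173,225)],'blue_col':[k('scene',117*.64,299*.64),k('side',564*.64,447*.64),k('w',262,282)],'turq_col':[k('scene',172*.64,341*.64),k('side',549*.64,408*.64),k('w',331,222)]}.items():
    q=LS(lambda P:np.concatenate([(proj(a,P)[0]-b) for a,b in ob]),[.4,-.35,.1]);print(nm,q.x.round(3),round(np.sqrt(2*q.cost),1))
im=s['pixels'][:,:,::-1].copy()[165:255,205:325]
c=cv2.resize(im,(800,600),interpolation=cv2.INTER_NEAREST)
cv2.polylines(c,[np.int32(cv2.convexHull(((proj(s,tool(r.x))-[205,165])*6.667+3).astype(np.float32)))],True,(0,255,0),1)
cv2.imwrite('pics/f.png',c)
E
python3 fit3.py
```

```text
tool [ 0.42293582 -0.33663127  0.14430953] -3.3297370506907127
-0.6 -2.99
-0.3 -3.072
0 -3.266
0.3 -3.262
0.6 -3.19
bigor_top [ 0.326 -0.367  0.187] 0.3
blue_top [ 0.435 -0.444  0.199] 0.6
turq_top [ 0.52  -0.376  0.139] 0.7
bigor_col [ 0.324 -0.371  0.085] 1.4
blue_col [ 0.432 -0.447  0.092] 1.1
turq_col [ 0.521 -0.376  0.063] 1.0
```

View pics/f.png

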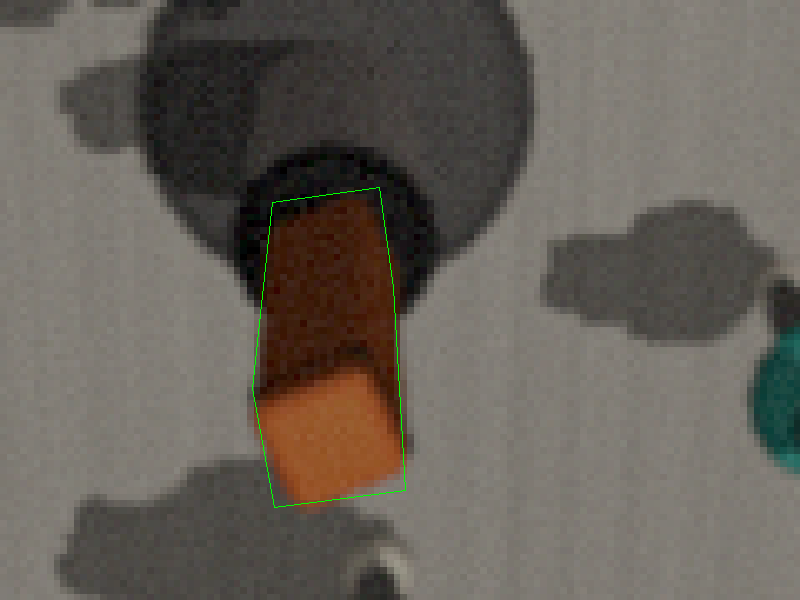

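```bash
python3 - <<'E'
from h import *
import pickle
from scipy.optimize import fsolve
s=pickle.load(open('s1.pkl','rb'))[0]
def bp(u,v,z): return fsolve(lambda p:proj(s,[[p[0],p[1],z]])[0]-[u,v],[.42,-.33])
g=lambda x,y:(205+x/6.667-.5,165+y/6.667-.5)
C=np.array([bp(*g(*c),.165) for c in[(255,400),(370,365),(410,470),(300,505)]]);print(C.round(4),C.mean(0))
e=C[1]-C[0];f=C[2]-C[3];h=C[1]-C[2];k=C[0]-C[3]
print([round(np.arctan2(a[1],a[0]),3) for a in(e,f)],[round(np.arctan2(-a[0],a[1]),3) for a in(h,k)],[np.hypot(*a).round(4) for a in(e,f,h,k)])
print(bp(*g(337,237),.090), bp(*g(337,100),.0))
E
```

```text
[[ 0.413  -0.3306]
 [ 0.4282 -0.3255]
 [ 0.4337 -0.341 ]
 [ 0.4188 -0.3464]] [ 0.42343713 -0.33587285]
[np.float64(0.323), np.float64(0.345)] [np.float64(0.336), np.float64(0.351)] [np.float64(0.0161), np.float64(0.0158), np.float64(0.0165), np.float64(0.0168)]
[ 0.42343619 -0.33547922] [ 0.42289664 -0.33806152]
```

Call:
step_arm --rows "0.6 -15 -2 0 0 0 -0.12;0.6 -30 -3 0 0 0 -0.24;0.6 -38 -3.5 0 0 0 -0.34;0.6 -38 -3.5 30 0 0 -0.34;0.6 -38 -3.5 60 0 0 -0.34;0.6 -38 -3.5 80 0 0 -0.34;0.6 -38 -3.5 80 0 0 -0.34"

```text
time: 5.3
ee_pos: [0.4218, -0.3336, 0.189]
eef_rot: [[-0.335, 0.942, -0.005], [0.942, 0.335, 0.005], [0.006, -0.003, -1.0]]
contact_force: [-0.1, -0.7, -0.6]
grip_width: 0.0513
grasp_force: 0.0
```

```bash
python3 - <<'E'
from h import *
o=ctrl.get_obs();print(o['ee_pos'],o['eef_rot'].round(3).tolist(),o['q'].round(3))
s=snap('wrist')
im=s['pixels'][:,:,::-1].copy()
cv2.polylines(im,[np.int32(cv2.convexHull(proj(s,tool((.4234,-.3358,.34))).astype(np.float32)))],True,(0,255,0),1)
cv2.imwrite('pics/g.png',cv2.resize(im[150:384,130:400],(690,598),interpolation=cv2.INTER_NEAREST))
E
```

```text
[ 0.42176151 -0.33362577  0.18902444] [[-0.335, 0.942, -0.005], [0.942, 0.335, 0.005], [0.006, -0.003, -1.0]] [-0.79   0.162 -0.286  1.13   0.     0.439]
```

View pics/g.png

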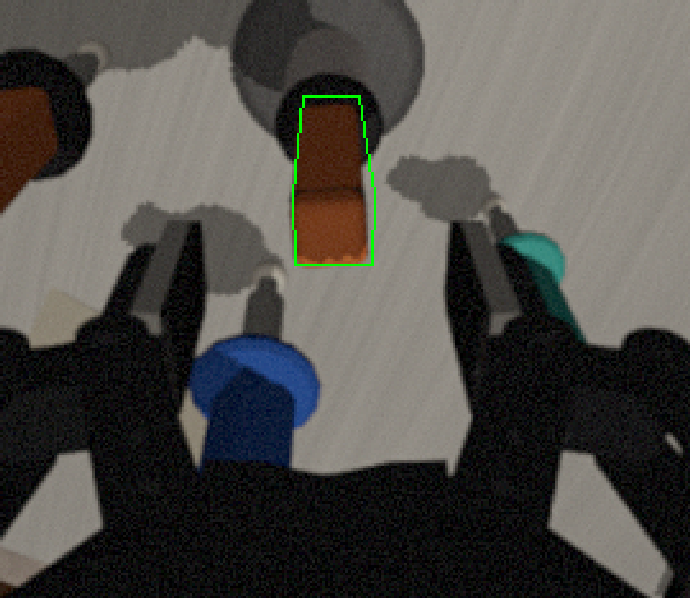

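Call:
step_arm --rows "0.6 -2 1 20 0 0 0;0.6 -2 1 45 0 0 0;0.6 -2 1 67 0 0 0;0.6 -2 1 67 0 0 0;0.6 -2 1 67 0 0 0"

```text
time: 5.85
ee_pos: [0.4257, -0.3386, 0.1268]
eef_rot: [[-0.334, 0.943, 0.001], [0.943, 0.334, -0.001], [-0.001, 0.001, -1.0]]
contact_force: [-0.6, 0.2, -0.0]
grip_width: 0.0513
grasp_force: 0.0
```

Call:
step_arm --rows "0.6 3.4 -1.3 4 0 0 0;0.6 3.4 -1.3 4 0 0 0;0.6 3.4 -1.3 4 0 0 0"

```text
time: 6.15
ee_pos: [0.4228, -0.3359, 0.1223]
eef_rot: [[-0.334, 0.943, 0.001], [0.943, 0.334, -0.001], [-0.001, 0.001, -1.0]]
contact_force: [-1.3, 0.8, 0.2]
grip_width: 0.0515
grasp_force: 0.0
```

Call:
step_arm --rows "0.3 0 0 0 0 0 0;0 0 0 0 0 0 0;0 0 0 0 0 0 0;0 0 0 0 0 0 0;0 0 0 0 0 0 0;0 0 0 0 0 0 0"

```text
time: 6.75
ee_pos: [0.4227, -0.3359, 0.1217]
eef_rot: [[-0.333, 0.943, 0.0], [0.943, 0.333, -0.001], [-0.001, 0.0, -1.0]]
contact_force: [-0.3, 0.0, 3.3]
grip_width: 0.0171
grasp_force: 58.8
```

Call:
step_arm --rows "0 0 0 -15 0 0 0;0 0 0 -35 0 0 0;0 0 0 -60 0 0 0;0 0 0 -85 0 0 0;0 0 0 -110 0 0 0;0 0 0 -125 0 0 0;0 0 0 -125 0 0 0"

```text
time: 7.45
ee_pos: [0.4234, -0.3366, 0.2483]
eef_rot: [[-0.333, 0.943, 0.003], [0.943, 0.333, -0.003], [-0.004, 0.002, -1.0]]
contact_force: [0.2, -0.6, -0.7]
grip_width: 0.0175
grasp_force: 58.6
```

```bash
cat > plan.py <<'E'
from h import *
def plan(p=(.52452,.03667,-.15186,0)):
    L=[(.078,.104),(.003,.064),(.003,-.064),(.078,-.104)]
    return np.array([(rz(p[2])@[a,b,0])[:2]+p[:2] for a,b in L])
if __name__=='__main__':
    o=ctrl.get_obs();print(o['ee_pos'].round(4),o['contact_force'],o['grip_width'])
    R=o['eef_rot'];print(R.round(3).tolist());P=plan();print(P.round(4).tolist())
    for q in P: print(((np.r_[q,0]-np.r_[o['ee_pos'][:2],0])@R*1000).round(1))
E
python3 - <<'E'
from h import *
from plan import plan
import pickle
exec("")
sc=snap('scene');sd=snap('side');pickle.dump((sc,sd),open('s2.pkl','wb'))
o=ctrl.get_obs();c=o['ee_pos']+[0.0005,0,-.0367];w=.34
outs=[]
for s in(sc,sd):
    t=proj(s,[c])[0].astype(int);im=s['pixels'][:,:,::-1];y0,x0=max(0,t[1]-45),max(0,t[0]-30)
    k=cv2.resize(im[y0:y0+90,x0:x0+60],(400,600),interpolation=cv2.INTER_NEAREST)
    ax=((proj(s,[c+[0,0,.08],c+[0,0,-.062]])-[x0,y0])*6.667+3).astype(int)
    cv2.line(k,tuple(map(int,ax[0])),tuple(map(int,ax[1])),(0,255,0),1)
    outs.append(k)
cv2.imwrite('pics/i.png',np.hstack(outs))
E
python3 plan.py
```

```text
[ 0.4221 -0.3353  0.2454] [-0.01298711 -0.09331347 -1.3829635 ] 0.017162363218219387
[[-0.333, 0.943, -0.001], [0.943, 0.333, 0.001], [0.001, -0.0, -1.0]]
[[0.6174, 0.1277], [0.5372, 0.0995], [0.5178, -0.027], [0.5859, -0.0779]]
[3.714e+02 3.385e+02 2.000e-01]
[3.715e+02 2.535e+02 3.000e-01]
[2.587e+02 1.930e+02 2.000e-01]
[1.880e+02 2.402e+02 1.000e-01]
```

View pics/i.png

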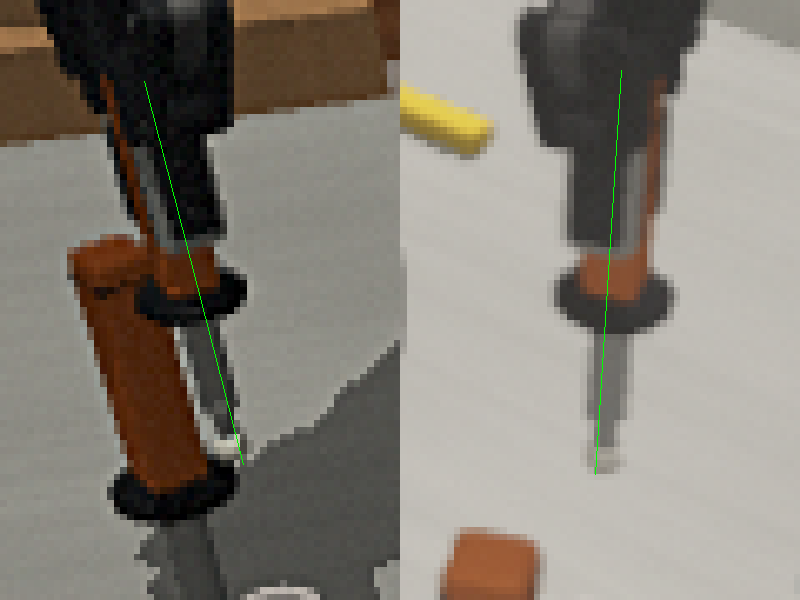

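```bash
python3 - <<'E'
from h import *
import pickle
from scipy.optimize import least_squares as LS
sc,sd=pickle.load(open('s2.pkl','rb'));o=ctrl.get_obs();c=o['ee_pos']+[0.0005,0,-.0367]
off=[]
for s in(sc,sd):
    t=proj(s,[c])[0].astype(int);off.append(np.array([max(0,t[0]-30),max(0,t[1]-45)]))
def tri(a,b,z=None):
    q=[np.array(a)/6.667-.5+off[0],(np.array(b)-[400,0])/6.667-.5+off[1]]
    r=LS(lambda P:np.concatenate([proj(s,P)[0]-k for s,k in zip((sc,sd),q)]),c);return (r.x*1000).round(1),round(np.sqrt(2*r.cost),2)
print(c*1000)
print('collar',tri((191,298),(614,299)))
print('ball c (expect -56)',tri((226,447),(603,459)))
E
```

```text
[ 422.61468156 -335.30204754  208.70522916]
collar (array([ 422.2, -338.1,  212.8]), np.float64(0.17))
ball c (expect -56) (array([ 421.5, -338.9,  154.7]), np.float64(0.53))
```

```bash
python3 - <<'E'
from h import *
import pickle
from scipy.optimize import minimize
_,sc,sd=pickle.load(open('s1.pkl','rb'))
h=hsv(sc);P=(h[...,0]>125)&(h[...,0]<145)&(h[...,1]>120)&(h[...,2]>40)
x0=np.array([.52452,.03667,-.15186])
def m(p): return poly([proj(sc,q) for q in mailer([*p,0])[2]])
near=cv2.dilate((m(x0)>0).astype(np.uint8),np.ones((9,9)))
P=P&(near>0)
D=((hsv(sd)[...,2]<62)*1).astype(np.uint8)
b0=poly([proj(sd,mailer([*x0,0])[0])]);D=D&cv2.dilate((b0>0).astype(np.uint8),np.ones((9,9)))
cs,_=cv2.findContours(D,cv2.RETR_EXTERNAL,cv2.CHAIN_APPROX_NONE);D=D*0;cv2.drawContours(D,cs,-1,1,-1)
f=lambda p:-iou(P,m(p))-iou(D,poly([proj(sd,mailer([*p,0])[0]),proj(sd,mailer([*p,0])[1])]))
print(f(x0))
r=minimize(f,x0,method='Nelder-Mead',options=dict(initial_simplex=[x0,x0+[.006,0,0],x0+[0,.006,0],x0+[0,0,.04]]));print(r.x,r.fun)
E
```

```text
-1.542037540820778
[ 0.5227411   0.03507215 -0.14146133] -1.5743317610437935
```

Call:
step_arm --rows "0 37 34 0 0 0 0;0 74 68 0 0 0 0;0 111 101 0 0 0 0;0 148 135 0 0 0 0;0 185 169 0 0 0 0;0 222 203 0 0 0 0;0 260 237 0 0 0 0;0 297 270 0 0 0 0;0 334 304 0 0 0 0;0 360 328 0 0 0 0"

```text
time: 8.55
ee_pos: [0.6111, 0.116, 0.2437]
eef_rot: [[-0.335, 0.942, -0.004], [0.942, 0.335, 0.0], [0.001, -0.003, -1.0]]
contact_force: [0.2, -0.4, -1.5]
grip_width: 0.0177
grasp_force: 58.9
```

Call:
step_arm --rows "0 10.6 6 30 0 0 0;0 10.6 6 60 0 0 0;0 10.6 6 80 0 0 0;0 10.6 6 86 0 0 0;0 10.6 6 86 0 0 0;0 10.6 6 86 0 0 0"

```text
time: 9.15
ee_pos: [0.6141, 0.125, 0.1607]
eef_rot: [[-0.333, 0.943, 0.0], [0.943, 0.333, 0.0], [-0.0, 0.0, -1.0]]
contact_force: [0.4, 0.2, -0.6]
grip_width: 0.0175
grasp_force: 59.0
```

Call:
step_arm --rows "0 3 0 4 0 0 0;0 3 0 8 0 0 0;0 3 0 11 0 0 0;0 3 0 14 0 0 0;0 3 0 16 0 0 0;0 3 0 16 0 0 0"

```text
time: 9.75
ee_pos: [0.613, 0.128, 0.1446]
eef_rot: [[-0.334, 0.943, 0.001], [0.943, 0.334, 0.0], [-0.0, 0.001, -1.0]]
contact_force: [-1.6, 0.1, 2.0]
grip_width: 0.0174
grasp_force: 59.4
```

Call:
step_arm --rows "0 0 0 1 0 0 0;0 0 -2 1 0 0 0;0 0 -6 1 0 0 0;0 0 -10 1 0 0 0;0 0 -14 1 0 0 0;0 0 -18 1 0 0 0;0 0 -22 1 0 0 0;0 0 -26 1 0 0 0;0 0 -30 1 0 0 0;0 0 -34 1 0 0 0"

```text
time: 10.75
ee_pos: [0.5806, 0.1165, 0.1434]
eef_rot: [[-0.333, 0.943, 0.0], [0.943, 0.333, 0.0], [-0.0, 0.0, -1.0]]
contact_force: [2.9, 0.2, 3.8]
grip_width: 0.0174
grasp_force: 59.5
```

Call:
step_arm --rows "0 0 -4 0 0 0 0;0 0 -8 0 0 0 0;0 0 -12 0 0 0 0;0 0 -16 0 0 0 0;0 0 -20 0 0 0 0;0 0 -24 0 0 0 0;0 0 -28 0 0 0 0;0 0 -32 0 0 0 0;0 0 -36 0 0 0 0;0 0 -40 0 0 0 0"

```text
time: 11.75
ee_pos: [0.5427, 0.1032, 0.1433]
eef_rot: [[-0.333, 0.943, -0.0], [0.943, 0.333, -0.0], [-0.0, -0.0, -1.0]]
contact_force: [2.5, 1.0, 3.0]
grip_width: 0.0174
grasp_force: 59.5
```

Call:
step_arm --rows "0 0 -4 0 0 0 0;0 -0.3 -7 0 0 0 0;0 -3.8 -8.9 0 0 0 0;0 -7.4 -10.7 0 0 0 0;0 -10.9 -12.6 0 0 0 0;0 -14.5 -14.5 0 0 0 0;0 -18 -16.4 0 0 0 0;0 -21.5 -18.2 0 0 0 0;0 -25.1 -20.1 0 0 0 0;0 -28.6 -22 0 0 0 0"

```text
time: 12.75
ee_pos: [0.5318, 0.0686, 0.1433]
eef_rot: [[-0.333, 0.943, -0.0], [0.943, 0.333, -0.0], [-0.0, -0.0, -1.0]]
contact_force: [-0.0, 3.1, 2.1]
grip_width: 0.0174
grasp_force: 59.7
```

Call:
step_arm --rows "0 -3.5 -1.9 0.3 0 0 0;0 -7.1 -3.8 0.3 0 0 0;0 -10.6 -5.7 0.3 0 0 0;0 -14.1 -7.6 0.3 0 0 0;0 -17.6 -9.5 0.3 0 0 0;0 -21.2 -11.3 0.3 0 0 0;0 -24.7 -13.2 0.3 0 0 0;0 -28.2 -15.1 0.3 0 0 0;0 -31.8 -17 0.3 0 0 0;0 -35.3 -18.9 0.3 0 0 0"

```text
time: 13.75
ee_pos: [0.5257, 0.0291, 0.143]
eef_rot: [[-0.333, 0.943, -0.0], [0.943, 0.333, 0.0], [0.0, -0.0, -1.0]]
contact_force: [0.2, 3.1, 4.0]
grip_width: 0.0177
grasp_force: 59.7
```

Call:
step_arm --rows "0 -3.5 -1.9 0 0 0 0;0 -7.1 -3.8 0 0 0 0;0 -10.6 -5.7 0 0 0 0;0 -14.1 -7.6 0 0 0 0;0 -17.6 -9.5 0 0 0 0;0 -21.2 -11.3 0 0 0 0;0 -24.7 -13.2 0 0 0 0;0 -28.2 -15.1 0 0 0 0;0 -31.8 -17 0 0 0 0;0 -35.3 -18.9 0 0 0 0"

```text
time: 14.75
ee_pos: [0.5196, -0.0105, 0.143]
eef_rot: [[-0.333, 0.943, -0.0], [0.943, 0.333, -0.0], [0.0, -0.0, -1.0]]
contact_force: [0.8, 3.6, 3.9]
grip_width: 0.0176
grasp_force: 59.7
```

Call:
step_arm --rows "0 -3.5 -1.9 0 0 0 0;0 -7.1 -3.8 0 0 0 0;0 -10.6 -5.7 0 0 0 0;0 -14 -7.4 0 0 0 0;0 -17.3 -5.2 0 0 0 0;0 -20.6 -2.9 0 0 0 0;0 -24 -0.7 0 0 0 0;0 -27.3 1.6 0 0 0 0;0 -30.6 3.8 0 0 0 0;0 -33.9 6 0 0 0 0"

```text
time: 15.75
ee_pos: [0.5369, -0.0404, 0.1429]
eef_rot: [[-0.334, 0.943, -0.0], [0.943, 0.334, -0.0], [-0.0, -0.0, -1.0]]
contact_force: [-2.1, 1.9, 3.6]
grip_width: 0.0177
grasp_force: 59.7
```

Call:
step_arm --rows "0 -3.3 2.2 0 0 0 0;0 -6.6 4.4 0 0 0 0;0 -9.9 6.6 0 0 0 0;0 -13.2 8.8 0 0 0 0;0 -16.6 11 0 0 0 0;0 -19.9 13.2 0 0 0 0;0 -23.2 15.4 0 0 0 0;0 -26.5 17.7 0 0 0 0;0 -29.8 19.9 0 0 0 0;0 -33.1 22.1 0 0 0 0"

```text
time: 16.75
ee_pos: [0.5688, -0.0642, 0.143]
eef_rot: [[-0.333, 0.943, -0.0], [0.943, 0.333, 0.0], [0.0, -0.0, -1.0]]
contact_force: [-3.8, 1.7, 4.1]
grip_width: 0.0176
grasp_force: 59.7
```

Call:
step_arm --rows "0 -3.3 2.2 0 0 0 0;0 -6.6 4.4 0 0 0 0;0 -9.9 6.6 0 0 0 0;0 -13 8.6 0 0 0 0;0 -13.5 9 0 0 0 0;0 -13.5 9 0 0 0 0"

```text
time: 17.35
ee_pos: [0.5825, -0.0744, 0.1434]
eef_rot: [[-0.333, 0.943, 0.002], [0.943, 0.333, -0.001], [-0.002, 0.001, -1.0]]
contact_force: [-0.7, 0.7, 3.0]
grip_width: 0.0171
grasp_force: 59.6
```

Call:
step_arm --rows "0 0 0 -3 0 0 0;0 0 0 -8 0 0 0;0 0 0 -20 0 0 0;0 0 0 -50 0 0 0;0 -20 -25 -90 0 0 0;0 -50 -60 -110 0 0 0;0 -80 -95 -110 0 0 0;0 -110 -130 -110 0 0 0;0 -140 -165 -110 0 0 0;0 -170 -200 -110 0 0 0"

```text
time: 18.35
ee_pos: [0.4485, -0.3021, 0.2539]
eef_rot: [[-0.334, 0.943, 0.001], [0.943, 0.334, -0.001], [-0.001, 0.0, -1.0]]
contact_force: [0.1, -0.4, -1.1]
grip_width: 0.0174
grasp_force: 59.2
```

Call:
step_arm --rows "0 -12 -20 0 0 0 0;0 -20 -34 0 0 0 0;0 -20 -34 0 0 0 0;0 -20 -34 0 0 0 0;0 -20 -34 0 0 0 0"

```text
time: 18.85
ee_pos: [0.4247, -0.3303, 0.2532]
eef_rot: [[-0.334, 0.942, 0.0], [0.942, 0.334, 0.0], [-0.0, 0.0, -1.0]]
contact_force: [-0.1, -0.4, -0.7]
grip_width: 0.0173
grasp_force: 59.1
```

Call:
step_arm --rows "0 -4.6 -3.8 0 0 0 0;0 -4.6 -3.8 20 0 0 0;0 -4.6 -3.8 40 0 0 0;0 -4.6 -3.8 58 0 0 0;0 -4.6 -3.8 58 0 0 0;0 -4.6 -3.8 58 0 0 0"

```text
time: 19.45
ee_pos: [0.4224, -0.3361, 0.195]
eef_rot: [[-0.334, 0.942, -0.001], [0.942, 0.334, 0.0], [0.001, -0.0, -1.0]]
contact_force: [0.0, 1.0, -0.4]
grip_width: 0.0173
grasp_force: 59.1
```

```bash
python3 - <<'E'
from h import *
sc=snap('scene');sd=snap('side')
o=ctrl.get_obs();print(o['ee_pos'].round(4))
outs=[]
for s in(sc,sd):
    t=proj(s,[[.4227,-.3359,.10]])[0].astype(int);im=s['pixels'][:,:,::-1];y0,x0=t[1]-45,t[0]-30
    outs.append(cv2.resize(im[y0:y0+90,x0:x0+60],(400,600),interpolation=cv2.INTER_NEAREST))
cv2.imwrite('pics/j.png',np.hstack(outs))
E
```

```text
[ 0.4231 -0.337   0.1963]
```

View pics/j.png

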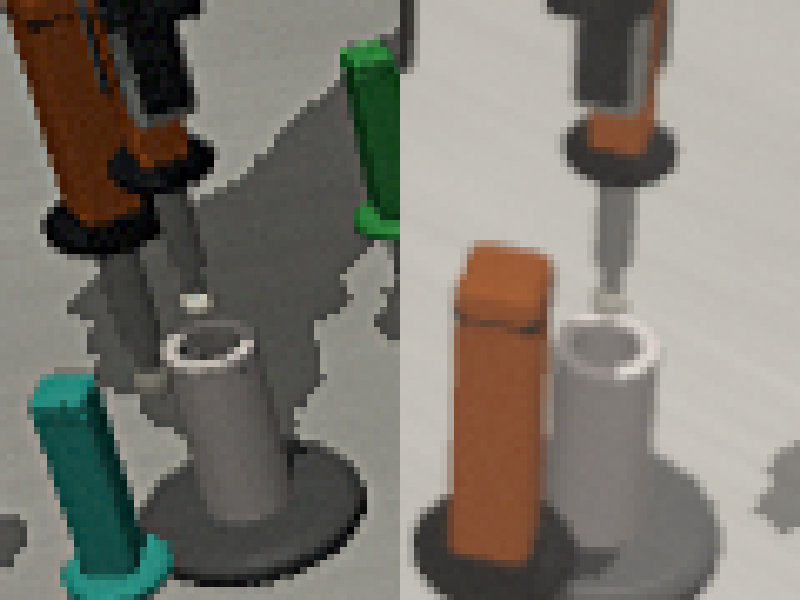

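The ball at scene crop (195,303) and side crop (612,300) lines up with the tube's rim at (208,345) and (607,347). I'll lower it in.

Call:
step_arm --rows "0 0 0 15 0 0 0;0 0 0 30 0 0 0;0 0 0 45 0 0 0;0 0 0 58 0 0 0;0 0 0 66 0 0 0;0 0 0 70 0 0 0;0 0 0 72 0 0 0;0 0 0 72 0 0 0"

```text
time: 20.35
ee_pos: [0.4224, -0.3366, 0.1232]
eef_rot: [[-0.334, 0.943, 0.0], [0.943, 0.334, -0.0], [-0.0, 0.0, -1.0]]
contact_force: [-0.7, -1.1, -1.6]
grip_width: 0.017
grasp_force: 59.1
```

Another 1.5 mm to seat the collar, then I release to a partial opening.

Call:
step_arm --rows "0 0 0 1 0 0 0;0 0 0 1.5 0 0 0;0 0 0 1.5 0 0 0"

```text
time: 20.65
ee_pos: [0.4224, -0.3366, 0.1218]
eef_rot: [[-0.333, 0.943, 0.0], [0.943, 0.333, -0.0], [-0.001, 0.0, -1.0]]
contact_force: [0.1, -1.1, -1.3]
grip_width: 0.0174
grasp_force: 59.1
```

Call:
step_arm --rows "0.3 0 0 0 0 0 0;0.5 0 0 0 0 0 0;0.6 0 0 0 0 0 0;0.6 0 0 0 0 0 0;0.6 0 0 0 0 0 0;0.6 0 0 -20 0 0 0;0.6 0 0 -50 0 0 0;0.6 0 0 -90 0 0 0;0.6 0 0 -130 0 0 0;0.6 0 0 -150 0 0 0"

```text
time: 21.65
ee_pos: [0.4235, -0.3377, 0.2757]
eef_rot: [[-0.334, 0.943, 0.004], [0.943, 0.334, -0.004], [-0.005, 0.002, -1.0]]
contact_force: [0.5, -0.1, 0.2]
grip_width: 0.0513
grasp_force: 0.0
```

```bash
python3 - <<'E'
from h import *
sc=snap('scene');sd=snap('side')
o=ctrl.get_obs();print(o['ee_pos'].round(4),o['time'],o['contact_force'])
outs=[]
for s in(sc,sd):
    t=proj(s,[[.4227,-.3359,.10]])[0].astype(int);im=s['pixels'][:,:,::-1];y0,x0=t[1]-45,t[0]-30
    outs.append(cv2.resize(im[y0:y0+90,x0:x0+60],(270,400),interpolation=cv2.INTER_NEAREST))
outs.append(cv2.resize(sc['pixels'][150:290,200:280+20,::-1],(260,400)))
cv2.imwrite('pics/k.png',np.hstack(outs))
E
```

```text
[ 0.424  -0.3383  0.2758] 21.75 [-0.10058511  0.59926206  0.31425165]
```

View pics/k.png

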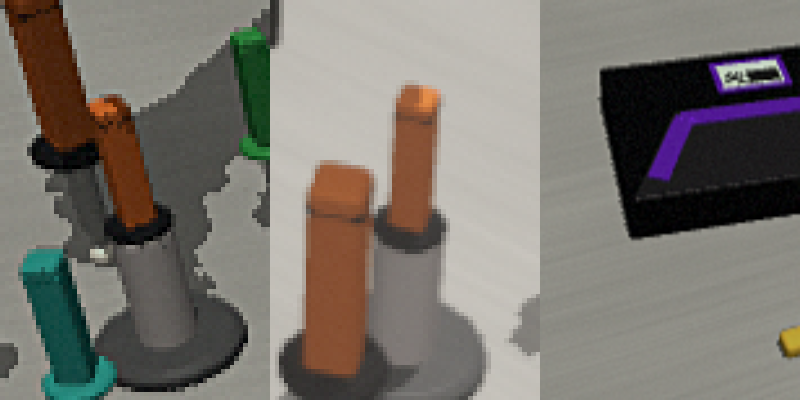

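The burnisher is upright in its stand with the collar on the rim, at (138,222) and (408,225) in the crops. The flap is shut and the gripper is clear.

```bash
python3 -c "
from cell import ctrl
print(ctrl.hand_in())"
```

```text
the job is handed in; nothing more can be done
None
```

I folded the flap shut, ran the burnisher along the whole glue band in one pressed pass at about 4 cm/s, and put it back upright in its stand, then handed the job in at about 22 s; hand-in returned no verdict.

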